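# Hold the hinged plate of a sample clamp rig in line for its pin

### The job

Put the washed clamp rig of the texture analyser back together as far as its pin: first set the loose round steel insert fully home, flat, in the round recess in the rig's lower plate, and let go of it. Then take the blue upper plate by its white square probe guide, lower its two hinge knuckles between the rig's three so that all the knuckle holes are in line, and finish still holding it there, level and still, in the gripper alone (clear of the insert and not resting on the rig), so that a colleague can push the hinge pin through. Do not let either part drop, and leave the pin, the probe and the beaker where they are.

Things in the scene. Friction and masses are not known exactly. Their poses are not given: they have to be found in the camera images.
- rig: Clamp rig, fixed: base 150 x 150 x 10 mm, black pillars, lower plate 110 x 110 mm with its top 56 mm up. Origin: centre of its underside; z up; x to the hinge. Three steel knuckles (outside 16 mm, hole 9 mm, 18 mm long) at y = -41, 0, 41 on an axis along y at x = 68, z = 79 mm, on lugs 16 mm deep; knuckle tops at 87 mm, all else below 56 mm; two gaps between them, 23 mm wide
- rig_recess (a point): Centre of the floor of the round recess in the rig's lower plate, straight above the rig's origin, 50 mm above the bench. Recess 63 mm in diameter, 6 mm deep, with a 1.5 mm chamfer; a 36 mm hole goes on down. Axes as the rig's
- rig_axis_left (a point): Point on the rig's hinge axis in the middle of the left (rig +y) gap between its knuckles: rig x = 68, y = 20.5, z = 79 mm. Axes as the rig's
- rig_axis_right (a point): The same in the right (rig -y) gap: rig x = 68, y = -20.5, z = 79 mm. Axes as the rig's
- insert: Loose round aperture insert, a polished steel ring lying flat on the bench: outside diameter 60 mm, bore 28 mm, 14 mm thick, about 0.2 kg. Origin: centre of its underside; z up. Grip it across its outside diameter; seated in the recess, its upper 8 mm stand above the lower plate
- cover: Loose blue plate 104 (x) x 100 x 8 mm, about 0.35 kg, lying right way up; at its centre a white square probe guide 40 x 40 mm, 8 to 38 mm above the underside, the grip (balance point 6 mm hingewards). Origin: centre of the underside; z up; x to its two steel knuckles (as the rig's). In line and level, its origin is 71 mm above the rig's, axes alike, 7 mm above the insert
- cover_hole_left (a point): Centre of the hole of the plate's left (+y) knuckle: cover x = 68, y = 20.5, z = 8 mm. It belongs at rig_axis_left
- cover_hole_right (a point): Centre of the hole of the plate's right (-y) knuckle: cover x = 68, y = -20.5, z = 8 mm. It belongs at rig_axis_right
- tray: White parts tray 60 x 150 x 14 mm, fixed, holding the hinge pin. Origin: centre of its underside
- pin: Hinge pin lying in the tray, 8 mm in diameter and 126 mm long its nose tapered to 3 mm, with a red flat head; not to be touched. Origin: underside, near the middle
- probe: Aluminium compression probe standing on its 36 mm foot, 86 mm high; not to be touched. Origin: centre of its foot
- beaker: Small empty glass beaker, 56 mm across and 70 mm high; not to be touched. Origin: centre of its underside
Mind the look-alikes: they are no part of the job. There is more than one size of the cover; the one meant has the size given above.

How it is judged:
By the outcome, as a careful person would: the job done as asked, in the order asked, and still so for the second after the job is handed in, while the arm keeps its last pose, push and grip.
It also fails if it takes over 51 s, if anything falls off the work surface, if the arm or the gripper's body presses on something with over 40 N, if the wrist force passes 120 N, or if a joint passes its speed limit or range.

### The arm

A 6-joint arm with a two-finger parallel gripper is mounted at the origin on the work surface. World frame = base frame: x ahead of the robot, y to its left, z up, the work surface at z = 0. Lengths are in m, angles in degrees, forces in N, time in s.
With the tool pointing down it reaches from about 0.3 to 0.875 m from the base axis. Payload 6.4 kg.
Tool frame: the origin (TCP) lies midway between the tips of the shut fingers; the grasp point (between the pads) lies 19 mm behind it; z points along the fingers, x is the direction in which the jaws open and shut, and the axes are right-handed (so a half turn about z gives the same grasp; the last joint's range is limited). The gripper opens to 85 mm and grips with 20 to 120 N. Pads are 22 mm wide; open, the fingers measure 114 mm over their backs; the gripper's body (76 mm by 85 mm) begins 54 mm behind the grasp point. The pads swing forward as they close: fully open they stand 13 mm farther back than shut.
Start: joints at [65.185, 10.359, 92.074, -0, 77.567, -11.82], TCP at [0.129, 0.56, 0.231] pointing down, gripper open.
Joint ranges: [-171.53, 171.53], [-51.25, 118.39], [17.06, 147.69], [-65.23, 245.23], [0, 150.52], [-178.68, 178.68]. Speed limits (degrees/s): [147.25, 147.25, 172.46, 180, 180, 180].

### API

Orientations are given as a 3x3 rotation matrix whose columns are the frame's x, y, z axes.
In Python, from cell import r gives the robot as it stands. The module is installed in compiled form; this text tells all that it offers.
- The arm moves only by the shell command python3 -m creep 'ROWS' [FORCE]. ROWS is a JSON object of lists of equal length, an entry for each row: "grip": the closure, from -1 (fully open) to 1 (shut); "translation": the shift along the world's x, y, z in mm, a list of three; "yaw": the turn about the world's z in degrees. In form: {"grip": [grip, ...], "translation": [[dx, dy, dz], ...], "yaw": [yaw, ...]}. A call has 1 to 8 rows; each row is the pose to reach, as a shift and turn from the pose measured when the call began; what a row does not reach only later rows make up. A row lasts 1/8 s, in which the tool goes at most 62.5 mm and 10.7 degrees, less where a joint would pass 70% of its speed; a pose out of reach is approached as far as the arm can. A call with a gripper value outside its range is refused whole. The fingers move at their own pace and stop on an object; FORCE is the grip in N (left out, the last holds). Time passes only in rows, so rows that repeat a pose let the fingers close. It gives the time, the measured TCP pose, the force and the opening at its end, in the units of the state.
- r.get_state(): the state, without advancing time (a new reading comes with each control period).
- r.capture(name): name is "scene" or "top"; returns the picture (400x640x3 uint8, red, green, blue); there is no depth.
- r.camera_model(name): a dict with "mtx" (3x3 intrinsics, pixels), "R" (3x3) and "t" (3): a world point X has camera coordinates R X + t. Camera axes: x right, y down, z forward; pixel columns grow to the right and rows downward; lengths in m; the calibration is good to about 2 mm. A picture is of the moment at which its call begins. camera_model takes no time and is no camera call.
- r.sign_off(): hands the job in, once; it reports no verdict.
The state is a dict: "t": time; "qpos": joint angles; "joint_velocities": joint speeds; "joint_efforts": joint torques, N m; "eef_pos": TCP position; "ee_rot": TCP orientation; "ft_force": force on the tool from outside, world axes, zero at the start; "wrist_torque": the same for the moment, N m; "gripper_width": finger opening in m.
Only numpy, scipy, OpenCV 4.12 (cv2) and the standard library are available. Lean on these libraries where they do the work, as an engineer would, in place of code of your own. Each camera call takes 0.05 s, during which the arm holds its last target.

## Working session

There is one attempt and no reset: what is moved stays moved. The work goes in short steps, Python scripts to look and compute and a shell command to move; the robot and the scene stay as the last step left them, time stands still between calls to the robot, and variables do not carry over. Pictures are saved under pics/ and viewed, and the job is handed in when it is done.

```bash
mkdir -p pics; python3 - <<'E'
from cell import r
import cv2,numpy as np
for n in("scene","top"):
    im=r.capture(n); cv2.imwrite(f"pics/{n}0.png",im[:,:,::-1]); m=r.camera_model(n)
    print(n,np.round(m["mtx"],1).tolist(),np.round(m["R"],3).tolist(),np.round(m["t"],3).tolist())
s=r.get_state();print(s["t"],s["eef_pos"],np.round(s["ee_rot"],3).tolist(),s["gripper_width"],s["ft_force"])
E
```

```text
scene [[384.6, 0.0, 315.6], [0.0, 384.6, 205.2], [0.0, 0.0, 1.0]] [[-0.737, 0.675, -0.005], [0.483, 0.522, -0.703], [-0.472, -0.521, -0.711]] [0.36, -0.257, 1.361]
top [[389.2, 0.0, 317.5], [0.0, 389.2, 198.0], [0.0, 0.0, 1.0]] [[0.079, -0.997, -0.005], [-0.976, -0.076, -0.206], [0.205, 0.021, -0.979]] [0.047, 0.567, 0.971]
0.1 [0.12904996 0.55981716 0.23045998] [[0.225, 0.974, -0.001], [0.974, -0.225, -0.001], [-0.002, -0.0, -1.0]] 0.08543152849523912 [ 0.2506064  -0.20555875 -0.4277895 ]
```

View pics/scene0.png

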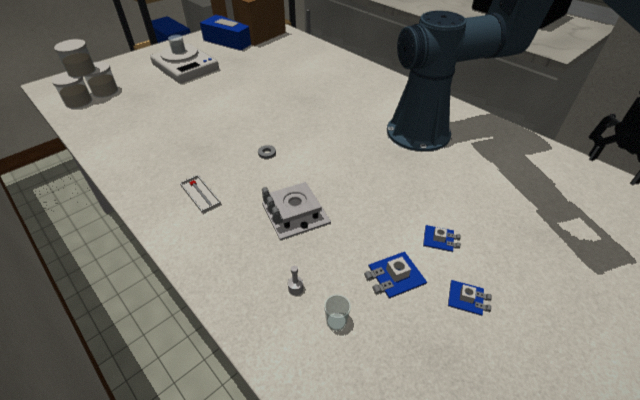

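View pics/top0.png

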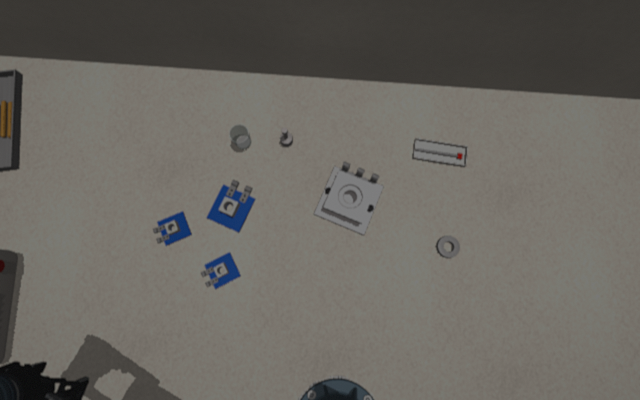

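The scene view shows three blue plates: large at (398,272), small at (441,238) and (469,297). In the top view they are at (232,207), (173,229) and (221,270). The rig is at top (350,197) and the insert ring at top (448,246). I'll enlarge the candidates.

```bash
cat > h.py <<'E'
import cv2,numpy as np
from cell import r
def proj(n,X):
    m=r.camera_model(n);X=np.atleast_2d(X)
    c=X@np.array(m["R"]).T+np.array(m["t"]);p=c@np.array(m["mtx"]).T
    return p[:,:2]/p[:,2:]
def ray(n,uv,z):
    m=r.camera_model(n);R=np.array(m["R"]);t=np.array(m["t"])
    uv=np.atleast_2d(uv).astype(float)
    d=np.c_[uv,np.ones(len(uv))]@np.linalg.inv(np.array(m["mtx"])).T@R
    C=-R.T@t
    return C+d*((z-C[2])/d[:,2])[:,None]
E
python3 - <<'E'
import cv2,numpy as np
from h import *
t=cv2.imread("pics/top0.png");s=cv2.imread("pics/scene0.png")
def crop(im,x,y,w,h,k):return cv2.resize(im[y:y+h,x:x+w],None,fx=k,fy=k,interpolation=cv2.INTER_CUBIC)
a=crop(t,145,165,130,130,4.6);
cv2.imwrite("pics/c1.png",a)
cv2.imwrite("pics/c2.png",np.hstack([crop(t,300,150,80,90,6),crop(t,428,226,40,45,7)[:540] if 0 else cv2.resize(t[226:266,428:468],(310,540))]))
cv2.imwrite("pics/c3.png",crop(s,250,140,190,160,3.7) if 0 else crop(s,250,140,200,150,4))
for n,im in(("top",t),("scene",s)):
    hsv=cv2.cvtColor(im,cv2.COLOR_BGR2HSV)
    m=cv2.inRange(hsv,(105,120,60),(130,255,255))
    cs,_=cv2.findContours(m,cv2.RETR_EXTERNAL,cv2.CHAIN_APPROX_NONE)
    for c in cs:
        if cv2.contourArea(c)<150: continue
        P=ray(n,c[:,0,:],0.008)[:,:2].astype(np.float32)*1000
        print(n,c[:,0].mean(0).round(),cv2.minAreaRect(P), cv2.contourArea(P))
E
```

```text
top [223. 269.] ((355.20758056640625, 331.1862487792969), (68.7300033569336, 72.28901672363281), 31.643098831176758) 2639.673502132762
top [175. 227.] ((457.7362976074219, 477.44476318359375), (68.7318115234375, 71.87017059326172), 27.99095344543457) 2618.969587038271
top [231. 207.] ((525.4344482421875, 329.2490539550781), (97.58738708496094, 101.3106689453125), 70.60186004638672) 8390.724628637545
scene [465. 299.] ((458.8752746582031, 482.2668762207031), (72.63774871826172, 74.36189270019531), 28.23080062866211) 2692.236363395117
scene [395. 275.] ((525.5291748046875, 332.80364990234375), (100.40335845947266, 104.13480377197266), 70.54434967041016) 8865.123789326753
scene [438. 240.] ((356.53839111328125, 335.8070983886719), (72.83967590332031, 73.29293060302734), 31.455944061279297) 2603.352806578856
scene [169.  26.] ((183.47265625, -1504.6302490234375), (259.9496154785156, 129.13914489746094), 89.61851501464844) 26687.002465005964
scene [224.  23.] ((-63.57383728027344, -1318.38330078125), (142.4144744873047, 273.98345947265625), 15.656902313232422) 19825.97919682468
```

View pics/c1.png

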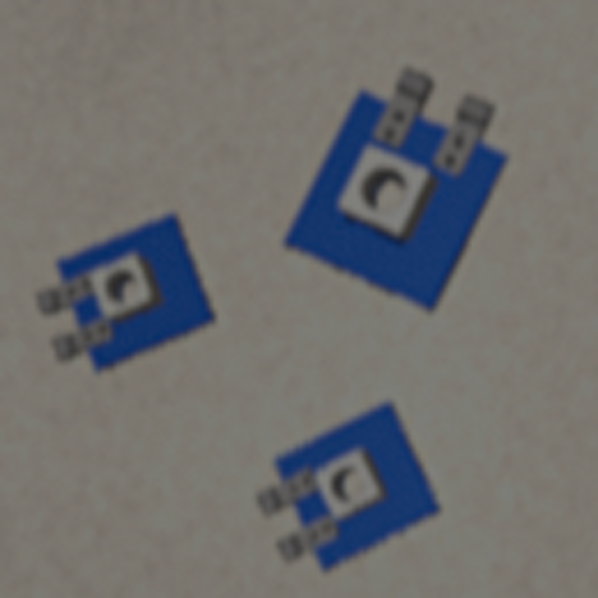

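View pics/c2.png

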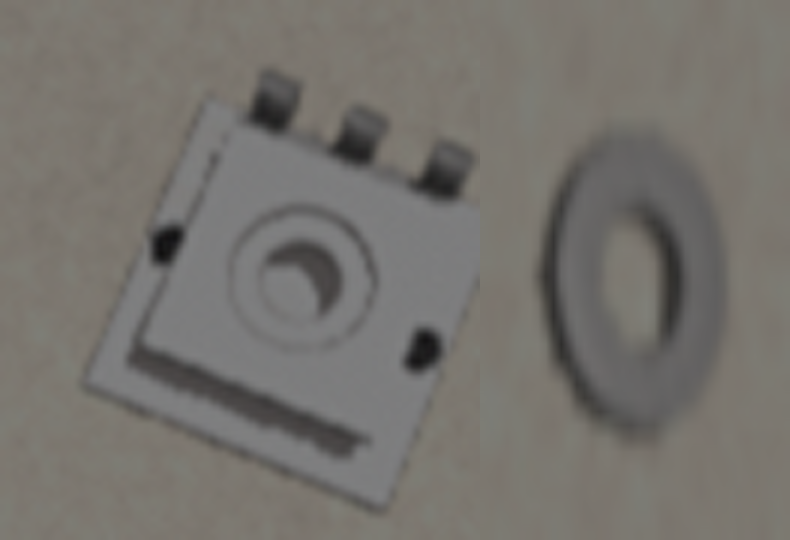

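View pics/c3.png

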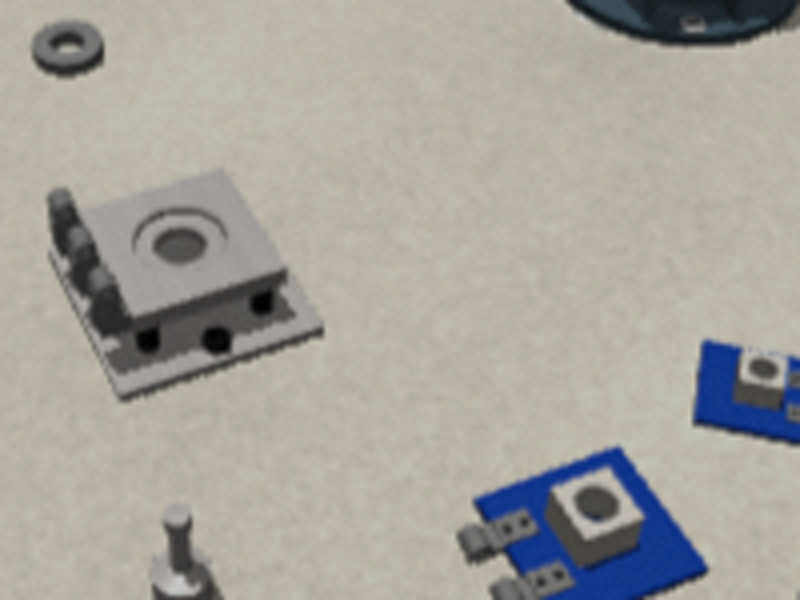

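The large plate (top 232,207) measures about 104x100 mm. The other two are about 72 mm, so they are look-alikes. The crop confirms two knuckles pointing up-image. Next I'll measure the rig and ring precisely.

```bash
python3 - <<'E'
import cv2,numpy as np
from h import *
out=[]
for n,box in(("top",(300,150,180,120)),("scene",(245,135,100,115))):
    im=cv2.imread(f"pics/{n}0.png");x,y,w,h=box
    k=6
    lab=cv2.cvtColor(im,cv2.COLOR_BGR2LAB)
    b=lab[:,:,2];print(n,"bench b",np.median(b[y:y+h,x:x+w]))
    v=b[y:y+h,x:x+w].astype(int)
    o=cv2.resize(np.clip((v-122)*14,0,255).astype(np.uint8),None,fx=4,fy=4,interpolation=cv2.INTER_NEAREST)
    cv2.imwrite(f"pics/b_{n}.png",o)
E
```

```text
top bench b 133.0
scene bench b 135.0
```

View pics/b_top.png

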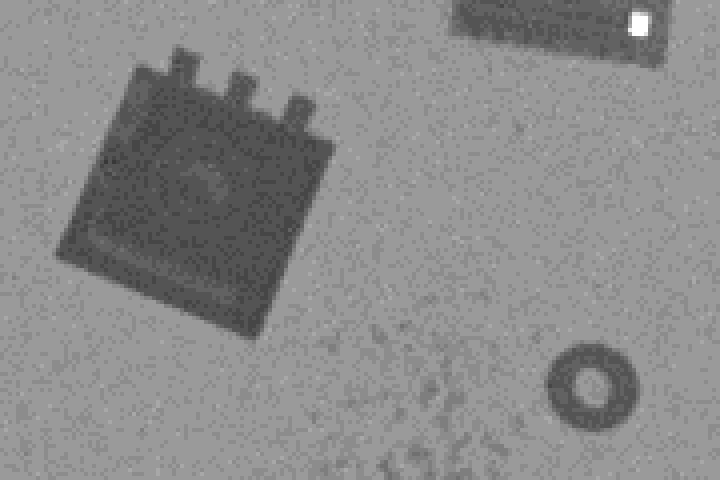

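View pics/b_scene.png

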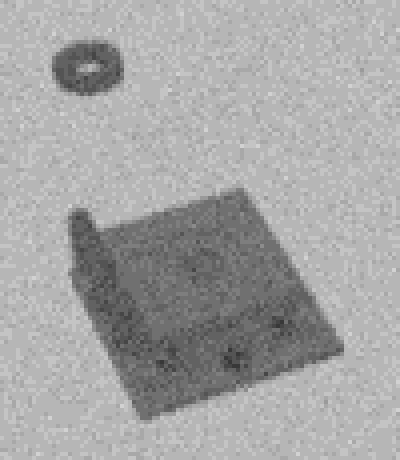

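```bash
cat >> h.py <<'E'
def mask(im,thr,k=6):
    b=cv2.cvtColor(im,cv2.COLOR_BGR2LAB)[:,:,2].astype(np.float32)
    b=cv2.GaussianBlur(b,(0,0),0.9)
    B=cv2.resize(b,None,fx=k,fy=k,interpolation=cv2.INTER_CUBIC)
    return (B<thr).astype(np.uint8)
def px(c,k=6): return (c.reshape(-1,2)+0.5)/k-0.5
E
python3 - <<'E'
from h import *
np.set_printoptions(precision=1,suppress=True)
for n,(x,y,w,h),rb,thr,z in(("top",(300,150,90,90),(425,225,45,45),130.5,None),("scene",(250,170,100,80),(252,138,35,30),131.5,None)):
    im=cv2.imread(f"pics/{n}0.png")
    M=mask(im,thr)
    def big(b):
        x,y,w,h=b;m=np.zeros_like(M);m[y*6:(y+h)*6,x*6:(x+w)*6]=M[y*6:(y+h)*6,x*6:(x+w)*6]
        cs,_=cv2.findContours(m,cv2.RETR_EXTERNAL,cv2.CHAIN_APPROX_NONE);return max(cs,key=cv2.contourArea)
    e=cv2.fitEllipse(cv2.convexHull(big(rb)).astype(np.float32)); 
    print(n,"ring",px(np.array(e[0])),e[1],ray(n,px(np.array(e[0])),0.007)*1000)
    c=big((x,y,w,h)); 
    m=np.zeros_like(M);cv2.drawContours(m,[c],-1,1,-1)
    if n=="top":
        m=cv2.morphologyEx(m,cv2.MORPH_OPEN,np.ones((85,85)) if 0 else cv2.getStructuringElement(cv2.MORPH_ELLIPSE,(61,61)))
        c=max(cv2.findContours(m,cv2.RETR_EXTERNAL,cv2.CHAIN_APPROX_NONE)[0],key=cv2.contourArea)
        P=ray(n,px(c),0.005)[:,:2].astype(np.float32)*1000
        print(" base rect",cv2.minAreaRect(P))
    ap=cv2.approxPolyDP(c,12,True);print(px(ap).tolist())
    # recess
    bx=(336,180,30,32) if n=="top" else (279,188,34,26)
    x,y,w,h=bx;g=cv2.resize(cv2.cvtColor(im,cv2.COLOR_BGR2GRAY)[y:y+h,x:x+w],None,fx=16,fy=16,interpolation=cv2.INTER_CUBIC)
    g=cv2.normalize(g,None,0,255,cv2.NORM_MINMAX);cv2.imwrite(f"pics/rec_{n}.png",g)
E
```

```text
top ring [[447.6 246.4]] (131.6705780029297, 139.54360961914062) [[ 466.  -269.7    7. ]]
 base rect ((577.7510375976562, 4.431922912597656), (151.50762939453125, 158.84286499023438), 71.32518768310547)
[[334.9166666666667, 167.41666666666666], [315.0833333333333, 213.41666666666666], [362.75, 233.25], [381.4166666666667, 185.91666666666666], [374.5833333333333, 179.41666666666666], [368.0833333333333, 179.25], [345.4166666666667, 167.41666666666666]]
scene ring [[266.6 151.6]] (80.54261016845703, 106.57331085205078) [[ 463.5 -268.1    7. ]]
[[304.75, 182.41666666666666], [270.75, 192.41666666666666], [265.5833333333333, 187.25], [262.0833333333333, 188.91666666666666], [263.25, 205.91666666666666], [280.0833333333333, 238.91666666666666], [329.9166666666667, 222.41666666666666]]
```

View pics/rec_top.png

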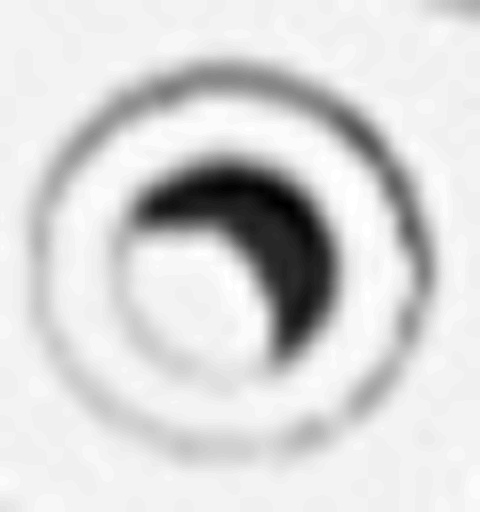

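View pics/rec_scene.png

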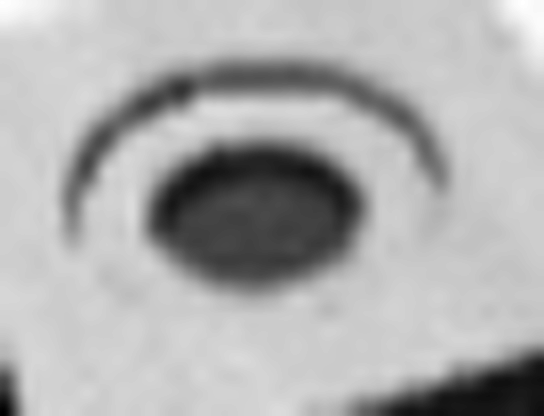

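```bash
python3 - <<'E'
from h import *
np.set_printoptions(precision=2,suppress=True)
print("rec top rim",ray("top",(350.05,195.85),.0555)*1e3,"hole",ray("top",(349.75,196.4),.05)*1e3)
print("rec scene hole",ray("scene",(294.5,200.9),.05)*1e3)
def seg(M,a,b,n,z,k=6):
    # contour points near segment a-b central 70 percent, line fit
    cs,_=cv2.findContours(M,cv2.RETR_EXTERNAL,cv2.CHAIN_APPROX_NONE);c=px(max(cs,key=cv2.contourArea) if 0 else np.vstack([q for q in cs if cv2.contourArea(q)>5000]))
    a,b=np.array(a,float),np.array(b,float);d=b-a;L=np.hypot(*d);d/=L;s=(c-a)@d;o=np.abs((c-a)@np.array([-d[1],d[0]]))
    p=c[(s>.12*L)&(s<.88*L)&(o<2)]
    P=ray(n,p,z)[:,:2].astype(np.float32)*1e3
    vx,vy,x0,y0=cv2.fitLine(P,cv2.DIST_HUBER,0,.01,.01).ravel()
    return np.degrees(np.arctan2(vy,vx))%180,np.array([x0,y0]),len(P)
im=cv2.imread("pics/top0.png");M=mask(im,130.5)
for nm,a,b in(("left",(334.9,167.4),(315.1,213.4)),("near",(315.1,213.4),(362.75,233.25)),("right",(362.75,233.25),(381.4,185.9))): print("rig",nm,seg(M,a,b,"top",.003))
im=cv2.imread("pics/scene0.png");M=mask(im,131.5)
for nm,a,b in(("hinge",(263.25,207),(280.1,238.9)),("left",(280.1,238.9),(329.9,222.4))): print("rig scene",nm,seg(M,a,b,"scene",.003))
# cover
for n in("top","scene"):
    im=cv2.imread(f"pics/{n}0.png")
    hsv=cv2.cvtColor(im,cv2.COLOR_BGR2HSV)
    f=im[:,:,0].astype(np.float32)-im[:,:,2];f=cv2.resize(cv2.GaussianBlur(f,(0,0),.7),None,fx=6,fy=6,interpolation=cv2.INTER_CUBIC)
    m=(f>45).astype(np.uint8)
    x,y,w,h=(203,175,55,60) if n=="top" else (360,245,70,55)
    mm=np.zeros_like(m);mm[y*6:(y+h)*6,x*6:(x+w)*6]=m[y*6:(y+h)*6,x*6:(x+w)*6]
    c=max(cv2.findContours(mm,cv2.RETR_EXTERNAL,cv2.CHAIN_APPROX_NONE)[0],key=cv2.contourArea)
    ap=px(cv2.approxPolyDP(cv2.convexHull(c),14,True))
    print(n,"cover corners px",ap.tolist())
    print(ray(n,ap,.006)*1e3)
    for i in range(len(ap)):
        print("  ",seg(mm,ap[i],ap[(i+1)%len(ap)],n,.006))
    x,y,w,h=(212,178,46,44) if n=="top" else (362,245,58,52)
    g=cv2.resize(im[y:y+h,x:x+w],None,fx=12,fy=12,interpolation=cv2.INTER_CUBIC);cv2.imwrite(f"pics/cov_{n}.png",cv2.normalize(g,None,0,255,cv2.NORM_MINMAX))
E
```

```text
rec top rim [[574.46   5.1   55.5 ]] hole [[574.12   5.46  50.  ]]
rec scene hole [[572.69   7.12  50.  ]]
rig left (np.float32(161.21936), array([597.94,  76.87], dtype=float32), 209)
rig near (np.float32(71.48101), array([503.19,  28.8 ], dtype=float32), 217)
rig right (np.float32(161.63628), array([544.94, -63.85], dtype=float32), 216)
rig scene hinge (np.float32(72.258804), array([644.13,  -8.27], dtype=float32), 148)
rig scene left (np.float32(161.42131), array([620.78,  69.46], dtype=float32), 228)
top cover corners px [[223.25, 185.08333333333334], [253.75, 198.58333333333334], [237.75, 231.08333333333334], [207.08333333333334, 216.91666666666666]]
[[588.63 358.68   6.  ]
 [556.8  268.87   6.  ]
 [462.99 302.37   6.  ]
 [495.37 391.6    6.  ]]
   (np.float32(71.1193), array([568.98, 303.1 ], dtype=float32), 99)
   (np.float32(160.58951), array([508.98, 284.26], dtype=float32), 149)
   (np.float32(70.40781), array([478.39, 346.98], dtype=float32), 140)
   (np.float32(160.96527), array([540.2 , 377.21], dtype=float32), 146)
scene cover corners px [[404.25, 251.41666666666666], [425.9166666666667, 281.9166666666667], [388.9166666666667, 296.75], [368.75, 264.4166666666667]]
[[458.07 302.68   6.  ]
 [492.82 395.21   6.  ]
 [588.97 361.47   6.  ]
 [555.03 268.43   6.  ]]
   (np.float32(70.41527), array([474.15, 350.15], dtype=float32), 144)
   (np.float32(160.48218), array([544.55, 378.15], dtype=float32), 169)
   (np.float32(69.54358), array([573.05, 317.  ], dtype=float32), 116)
   (np.float32(160.58401), array([506.33, 284.15], dtype=float32), 162)
```

View pics/cov_top.png

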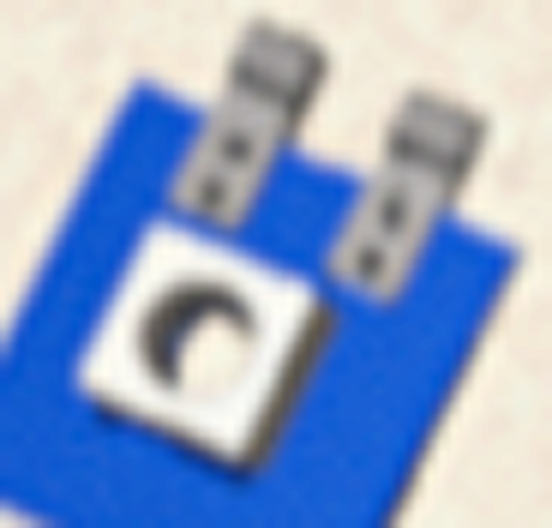

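View pics/cov_scene.png

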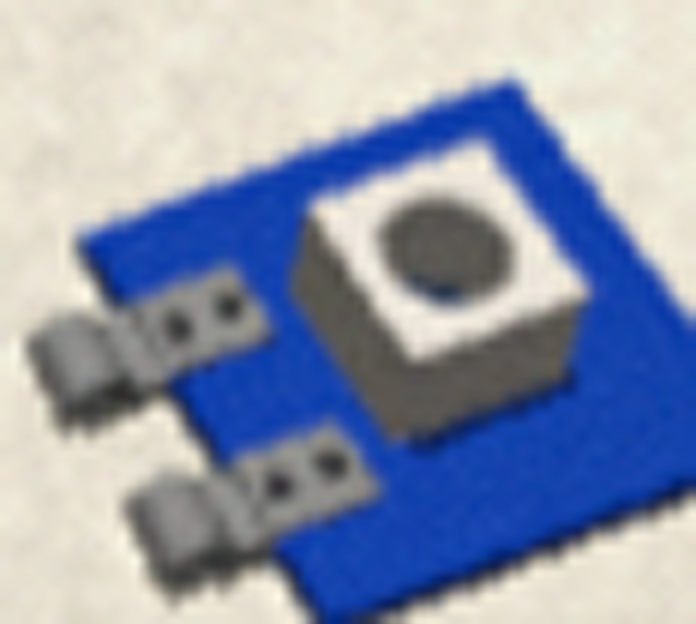

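Rig: hole at about (573.4, 6.2), yaw about -18.5°. Cover: about (524.8, 331.2), yaw about -19.4°. Ring: about (464.8, -268.9). The two views differ by a consistent ~2 mm bias, so I'm using the averages. I'll take the ring first, with the jaws along the rig's y (71.5°).

```bash
python3 -m creep '{"grip":[-1,-1,-1,-1,-1,-1,-1,-1],"translation":[[40,-50,0],[80,-100,0],[120,-150,0],[160,-200,0],[200,-250,0],[240,-300,0],[280,-350,0],[320,-400,0]],"yaw":[-1,-2,-3,-4,-5,-5.5,-5.5,-5.5]}' 40
```

```text
t: 1.1
eef_pos: [0.4421, 0.1678, 0.2304]
ee_rot: [[0.317, 0.948, -0.001], [0.948, -0.317, -0.001], [-0.001, -0.0, -1.0]]
ft_force: [1.2, 1.3, -0.1]
gripper_width: 0.0853
```

```bash
python3 -m creep '{"grip":[-1,-1,-1,-1,-1,-1,-1,-1],"translation":[[4,-60,0],[8,-120,0],[11,-180,0],[14,-240,0],[17,-300,-30],[20,-360,-70],[22.5,-410,-100],[22.5,-437,-120]],"yaw":[0,0,0,0,0,0,0,0]}'; python3 -m creep '{"grip":[-1,-1],"translation":[[0.5,-8,-10],[0.5,-8,-10]],"yaw":[0,0]}'; python3 - <<'E'
from h import *
for n in("top","scene"): cv2.imwrite(f"pics/{n}1.png",r.capture(n)[:,:,::-1])
a=cv2.imread("pics/top1.png")[190:300,390:510];b=cv2.imread("pics/scene1.png")[90:200,210:330]
cv2.imwrite("pics/a1.png",cv2.resize(np.hstack([a,b]),None,fx=3.3,fy=3.3,interpolation=cv2.INTER_CUBIC))
print(r.get_state()["eef_pos"],r.get_state()["ee_rot"][:,0])
E
```

```text
t: 2.1
eef_pos: [0.4638, -0.2712, 0.1086]
ee_rot: [[0.319, 0.948, -0.002], [0.948, -0.319, -0.0], [-0.001, -0.001, -1.0]]
ft_force: [0.0, 0.8, 0.3]
gripper_width: 0.0853
t: 2.35
eef_pos: [0.4636, -0.2785, 0.0977]
ee_rot: [[0.32, 0.948, -0.003], [0.948, -0.32, 0.002], [0.0, -0.004, -1.0]]
ft_force: [-0.5, 0.2, 0.1]
gripper_width: 0.0849
[ 0.46464136 -0.27820803  0.09924327] [ 3.18069981e-01  9.48066953e-01 -7.35107389e-04]
```

View pics/a1.png

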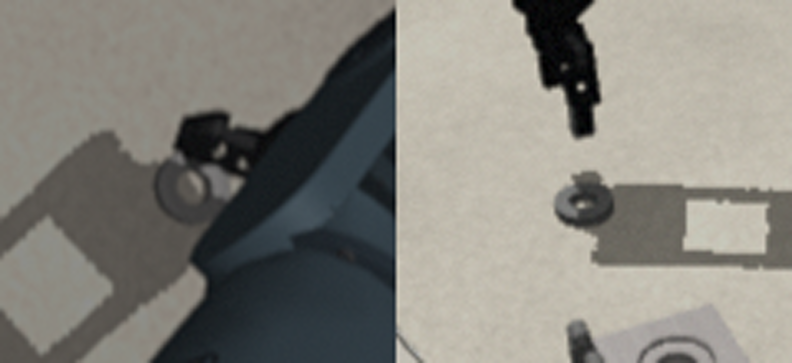

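The gripper is over the ring but I overshot about 9 mm in y by compensating lag that wasn't there. I'll correct it and descend.

```bash
python3 -m creep '{"grip":[-1,-1,-1,-1,-1],"translation":[[0,9.3,-20],[0,9.3,-45],[0,9.3,-68],[0,9.3,-68],[0,9.3,-68]],"yaw":[0,0,0,0,0]}'; python3 - <<'E'
from h import *
P=[]
for i,n in enumerate(("scene","top")):
    cv2.imwrite(f"pics/{n}2.png",r.capture(n)[:,:,::-1]);P.append(r.get_state()["eef_pos"])
print(np.array(P)*1e3)
b=cv2.imread("pics/scene2.png")[110:180,220:310]
cv2.imwrite("pics/a2.png",cv2.resize(b,None,fx=8,fy=8,interpolation=cv2.INTER_CUBIC))
E
```

```text
t: 3.08
eef_pos: [0.4656, -0.2688, 0.0328]
ee_rot: [[0.317, 0.948, 0.0], [0.948, -0.317, -0.002], [-0.002, 0.001, -1.0]]
ft_force: [-0.0, -0.4, 0.0]
gripper_width: 0.0856
[[ 465.74967569 -269.1990173    32.95884514]
 [ 465.66234098 -269.34498672   32.86984549]]
```

View pics/a2.png

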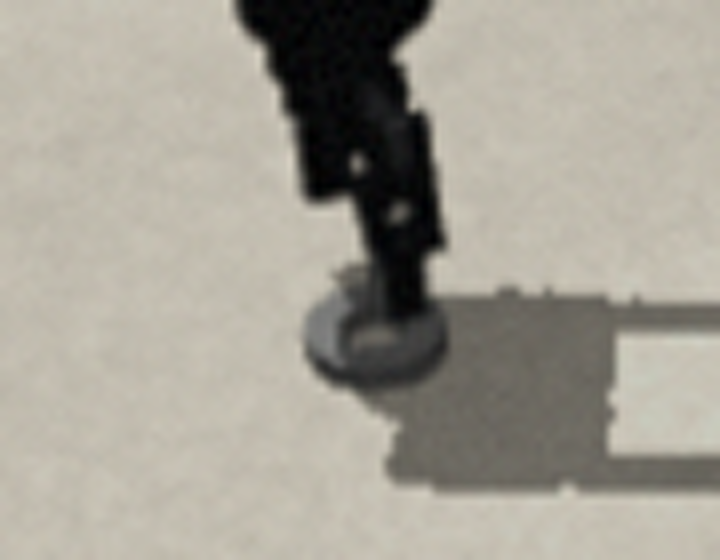

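```bash
python3 - <<'E'
from h import *
c=np.array([.4657,-.2692,.0329]);x=np.array([.318,.948,0]);y=np.array([.948,-.318,0])
for s in(1,-1):
  for w in(.0425,.057):
    for q in(-.011,.011):
      p=proj("scene",c+s*w*x+q*y+[0,0,.013])[0];print(s,w,q,(p-[220,110]+.5)*8)
print((proj("scene",[.4657,-.2692,.007])[0]-[220,110]+.5)*8)
E
```

```text
1 0.0425 -0.011 [421.88923289 312.28353277]
1 0.0425 0.011 [369.36203032 326.17520558]
1 0.057 -0.011 [434.11680833 332.6053336 ]
1 0.057 0.011 [381.24684755 346.70857497]
-1 0.0425 -0.011 [353.79915798 199.12022032]
-1 0.0425 0.011 [303.19763306 211.8631398 ]
-1 0.057 -0.011 [342.76113739 180.77541787]
-1 0.057 0.011 [292.47449747 193.33680491]
[370.67255672 337.92868393]
```

```bash
python3 -m creep '{"grip":[-1,-1,-1,-1,-1],"translation":[[0,0,-12],[0,0,-24],[-0.5,0,-32],[-0.5,0,-32],[-0.5,0,-32]],"yaw":[0,0,0,0,0]}'; python3 -m creep '{"grip":[0.1,0.3,0.5,0.5,0.5,0.5],"translation":[[0,0,0],[0,0,0],[0,0,0],[0,0,0],[0,0,0],[0,0,0]],"yaw":[0,0,0,0,0,0]}' 40;python3 - <<'E'
from h import *
cv2.imwrite(f"pics/scene3.png",r.capture("scene")[:,:,::-1])
print(r.get_state()["eef_pos"],r.get_state()["gripper_width"],r.get_state()["ft_force"])
b=cv2.imread("pics/scene3.png")[110:180,220:310]
cv2.imwrite("pics/a3.png",cv2.resize(b,None,fx=8,fy=8,interpolation=cv2.INTER_CUBIC))
E
```

```text
t: 3.8
eef_pos: [0.4652, -0.2694, 0.0008]
ee_rot: [[0.318, 0.948, 0.001], [0.948, -0.318, -0.002], [-0.002, 0.001, -1.0]]
ft_force: [0.3, 0.1, -0.1]
gripper_width: 0.0851
t: 4.55
eef_pos: [0.4655, -0.2696, 0.0016]
ee_rot: [[0.317, 0.948, 0.001], [0.948, -0.317, -0.002], [-0.002, 0.002, -1.0]]
ft_force: [-2.0, 1.7, 4.9]
gripper_width: 0.057
[ 0.4655497  -0.26956498  0.00163024] 0.05694208178230058 [-1.32742143  1.88008728  6.04129062]
```

View pics/a3.png

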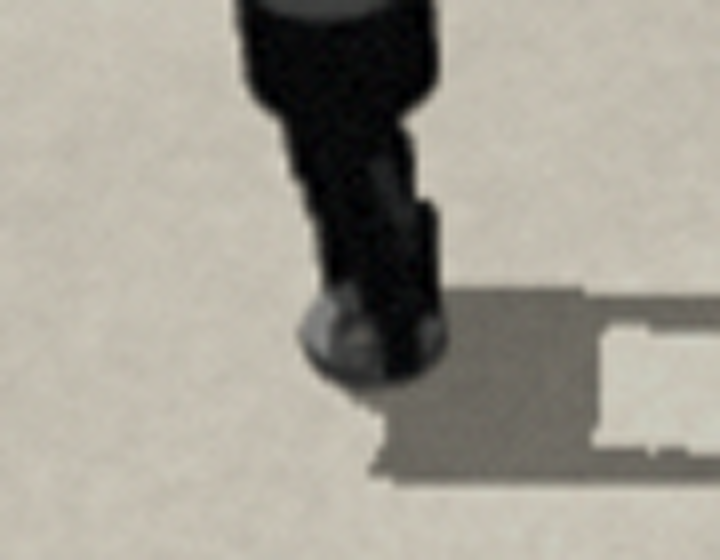

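```bash
python3 -m creep '{"grip":[0.5,0.5,0.5,0.5,0.5],"translation":[[0,0,15],[0,0,40],[0,0,80],[0,0,109],[0,0,109]],"yaw":[0,0,0,0,0]}' 50; python3 -m creep '{"grip":[0.5,0.5,0.5,0.5,0.5,0.5],"translation":[[15,50,10],[35,100,10],[60,150,10],[80,200,10],[100,250,10],[108,275,10]],"yaw":[0,0,0,0,0,0]}' ;python3 -m creep '{"grip":[0.5,0.5],"translation":[[0,0,0],[0,0,0]],"yaw":[0,0]}';python3 - <<'E'
from h import *
for i,n in enumerate(("scene","top")):
    cv2.imwrite(f"pics/{n}4.png",r.capture(n)[:,:,::-1])
    s=r.get_state();print(s["eef_pos"]*1e3,s["gripper_width"],s["ft_force"])
b=cv2.imread("pics/scene4.png")[110:250,220:360];a=cv2.imread("pics/top4.png")[130:270,280:420]
cv2.imwrite("pics/a4.png",cv2.resize(np.hstack([b[:,:130],a[:,:130]]),None,fx=3,fy=3,interpolation=cv2.INTER_CUBIC))
cv2.imwrite("pics/a4b.png",cv2.resize(b[20:80,50:130],None,fx=9,fy=9,interpolation=cv2.INTER_CUBIC))
E
```

```text
t: 5.22
eef_pos: [0.4672, -0.271, 0.1137]
ee_rot: [[0.317, 0.948, 0.006], [0.948, -0.317, -0.007], [-0.004, 0.008, -1.0]]
ft_force: [0.3, -0.2, -1.8]
gripper_width: 0.0564
t: 5.98
eef_pos: [0.5745, 0.007, 0.1218]
ee_rot: [[0.315, 0.949, 0.003], [0.949, -0.315, -0.006], [-0.004, 0.005, -1.0]]
ft_force: [0.2, -0.9, -2.9]
gripper_width: 0.0567
t: 6.22
eef_pos: [0.5734, 0.0067, 0.1203]
ee_rot: [[0.315, 0.949, 0.001], [0.949, -0.315, -0.006], [-0.005, 0.002, -1.0]]
ft_force: [0.2, -0.2, -1.7]
gripper_width: 0.0565
[573.66127324   6.21704366 120.71624975] 0.05664184341023475 [ 0.09873088 -0.01642355 -2.58938354]
[573.92466155   5.93907631 121.083229  ] 0.0566500705005546 [ 0.07606296 -0.5093454  -2.0522268 ]
```

View pics/a4.png

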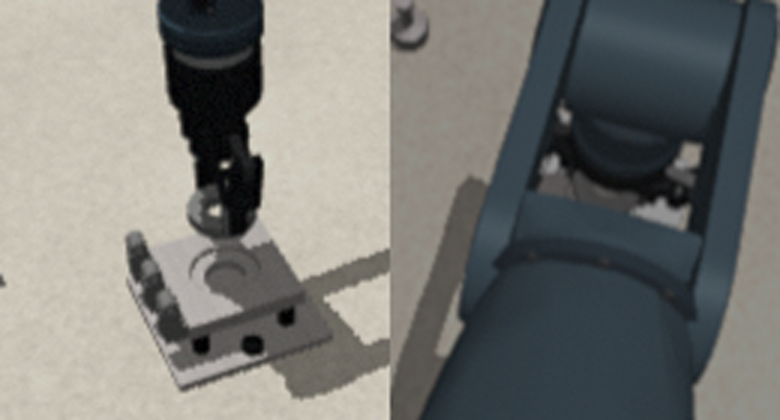

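View pics/a4b.png

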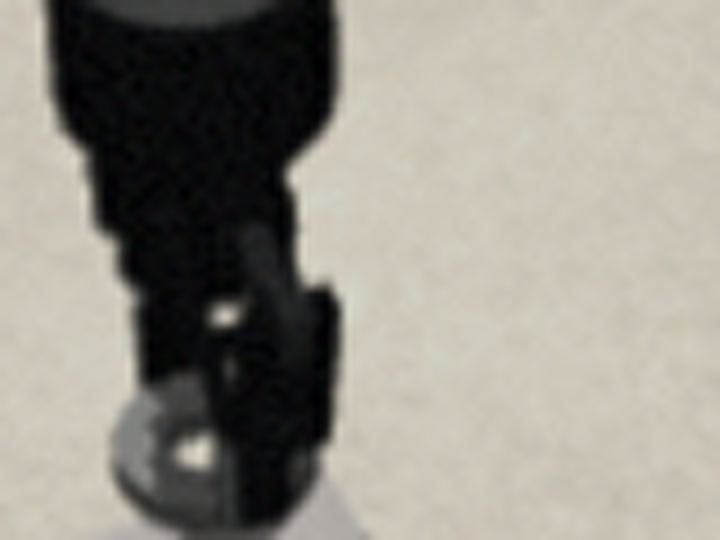

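```bash
python3 - <<'E'
from h import *
c=np.array([.5737,.0062,.1208]);x=np.array([.315,.949,0]);y=np.array([.949,-.315,0])
T=lambda p:(p-[270,130]+.5)*9-.5
th=np.linspace(0,2*np.pi,73)[:,None]
for z0 in(-.0015,):
  lo=T(proj("scene",c+.03*(np.cos(th)*x+np.sin(th)*y)+[0,0,z0]));hi=T(proj("scene",c+.03*(np.cos(th)*x+np.sin(th)*y)+[0,0,z0+.014]))
  a=np.vstack([lo,hi]);print("expected ring bbox",a.min(0),a.max(0))
for k in(0,.004,.008): print(k,T(proj("scene",c+.03*x+[0,0,k])),T(proj("scene",c+.042*x+[0,0,k])))
im=cv2.imread("pics/scene4.png");big=cv2.resize(im[130:190,270:350],None,fx=9,fy=9,interpolation=cv2.INTER_CUBIC)
cv2.polylines(big,[np.int32(lo)],True,(0,0,255),1);cv2.polylines(big,[np.int32(hi)],True,(0,255,0),1)
g=np.clip(big.astype(float)*1.8,0,255).astype(np.uint8)
cv2.imwrite("pics/a5.png",g[300:,:450].repeat(1,0))
E
```

```text
expected ring bbox [102.21683957 367.84664816] [312.81310195 542.7630738 ]
0 [[248.22476004 532.43994137]] [[264.32785997 558.87142081]]
0.004 [[247.67355328 522.06980973]] [[263.81942577 548.4963252 ]]
0.008 [[247.11913475 511.63925335]] [[263.30800541 538.06029443]]
```

View pics/a5.png

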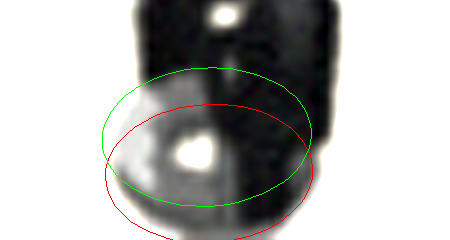

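```bash
python3 -m creep '{"grip":[0.5,0.5,0.5,0.5],"translation":[[0.5,-0.5,-25],[0.5,-0.5,-50],[0.5,-0.5,-58],[0.5,-0.5,-58]],"yaw":[0,0,0,0]}';python3 - <<'E'
from h import *
for i,n in enumerate(("scene","scene")):
    cv2.imwrite(f"pics/{n}5.png",r.capture(n)[:,:,::-1])
    s=r.get_state();print(s["eef_pos"]*1e3,s["gripper_width"],s["ft_force"])
b=cv2.imread("pics/scene5.png")[165:230,255:335]
cv2.imwrite("pics/a6.png",cv2.resize(np.clip(b*1.6,0,255).astype(np.uint8),None,fx=9,fy=9,interpolation=cv2.INTER_CUBIC))
E
```

```text
t: 6.82
eef_pos: [0.5741, 0.0048, 0.0629]
ee_rot: [[0.317, 0.948, 0.001], [0.948, -0.317, -0.006], [-0.005, 0.003, -1.0]]
ft_force: [-0.2, 0.5, -1.8]
gripper_width: 0.0569
[574.81844215   4.81378889  63.67807096] 0.05669633004542248 [ 0.09692692  0.22224362 -2.04299308]
[575.21410118   4.93400904  64.11892328] 0.05657504692984693 [ 0.52747439  0.00319045 -2.57400964]
```

View pics/a6.png

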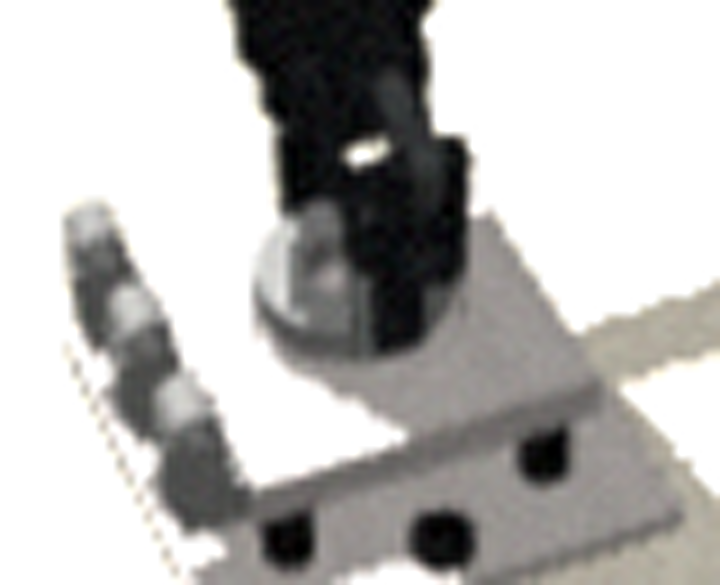

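```bash
python3 -m creep '{"grip":[0.5,0.5,0.5,0.5,0.5,0.5],"translation":[[-0.7,0.6,-3],[-0.7,0.6,-5],[-0.7,0.6,-6.5],[-0.7,0.6,-8],[-0.7,0.6,-9],[-0.7,0.6,-9]],"yaw":[0,0,0,0,0,0]}'; python3 -m creep '{"grip":[0.5],"translation":[[0,0,0]],"yaw":[0]}'
```

```text
t: 7.68
eef_pos: [0.5744, 0.0056, 0.0549]
ee_rot: [[0.317, 0.948, 0.003], [0.948, -0.317, -0.006], [-0.005, 0.005, -1.0]]
ft_force: [0.1, 0.5, -2.4]
gripper_width: 0.0572
t: 7.8
eef_pos: [0.5744, 0.0057, 0.0549]
ee_rot: [[0.317, 0.949, 0.003], [0.949, -0.317, -0.006], [-0.005, 0.005, -1.0]]
ft_force: [-0.5, 0.6, -2.7]
gripper_width: 0.0565
```

```bash
python3 -m creep '{"grip":[0.5,0.5,0.5],"translation":[[0,0,-1],[0,0,-1.7],[0,0,-1.7]],"yaw":[0,0,0]}'; python3 -m creep '{"grip":[0.5,0.5,0.5],"translation":[[0,0,-1],[0,0,-1.5],[0,0,-1.5]],"yaw":[0,0,0]}'
```

```text
t: 8.18
eef_pos: [0.5744, 0.0057, 0.0531]
ee_rot: [[0.317, 0.949, 0.003], [0.949, -0.317, -0.006], [-0.005, 0.005, -1.0]]
ft_force: [-0.3, 0.1, -2.4]
gripper_width: 0.0567
t: 8.55
eef_pos: [0.5745, 0.0056, 0.052]
ee_rot: [[0.317, 0.949, 0.003], [0.949, -0.317, -0.006], [-0.005, 0.005, -1.0]]
ft_force: [-2.1, 2.1, 1.7]
gripper_width: 0.0569
```

```bash
python3 -m creep '{"grip":[0.5,0.5,0.5],"translation":[[0,0,-0.7],[0,0,-1.2],[0,0,-1.2]],"yaw":[0,0,0]}'; python3 - <<'E'
from h import *
cv2.imwrite("pics/scene6.png",r.capture("scene")[:,:,::-1])
b=cv2.imread("pics/scene6.png")[165:230,255:335]
cv2.imwrite("pics/a7.png",cv2.resize(np.clip(b*1.6,0,255).astype(np.uint8),None,fx=9,fy=9,interpolation=cv2.INTER_CUBIC))
E
```

```text
t: 8.93
eef_pos: [0.5745, 0.0057, 0.0518]
ee_rot: [[0.316, 0.949, 0.003], [0.949, -0.316, -0.006], [-0.005, 0.005, -1.0]]
ft_force: [-4.8, 0.7, 9.7]
gripper_width: 0.0569
```

View pics/a7.png

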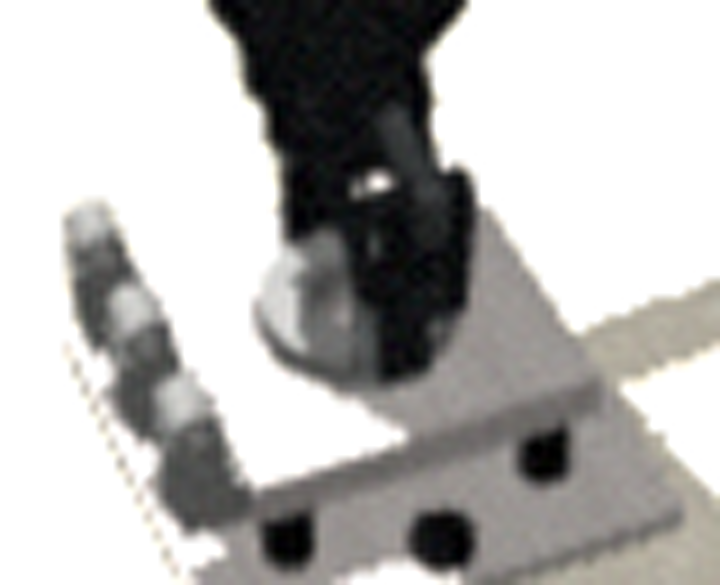

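```bash
python3 -m creep '{"grip":[0,-0.2,-0.4,-0.6,-1,-1],"translation":[[0,0,0.3],[0,0,0.3],[0,0,0.3],[0,0,0.3],[0,0,0.3],[0,0,0.3]],"yaw":[0,0,0,0,0,0]}';python3 -m creep '{"grip":[-1,-1,-1,-1],"translation":[[0,0,20],[0,0,60],[0,0,110],[0,0,160]],"yaw":[0,0,0,0]}'; python3 -m creep '{"grip":[-1,-1,-1,-1],"translation":[[-10,60,0],[-20,120,0],[-30,180,0],[-40,240,0]],"yaw":[0,0,0,0]}'; python3 - <<'E'
from h import *
for n in("scene","top"): cv2.imwrite(f"pics/{n}7.png",r.capture(n)[:,:,::-1])
b=cv2.imread("pics/scene7.png")[165:230,255:335]
cv2.imwrite("pics/a8.png",cv2.resize(np.clip(b*1.3,0,255).astype(np.uint8),None,fx=9,fy=9,interpolation=cv2.INTER_CUBIC))
E
```

```text
t: 9.72
eef_pos: [0.5746, 0.0056, 0.0522]
ee_rot: [[0.316, 0.949, 0.004], [0.949, -0.316, -0.006], [-0.005, 0.005, -1.0]]
ft_force: [-0.1, -0.2, 0.8]
gripper_width: 0.0853
t: 10.22
eef_pos: [0.5747, 0.0056, 0.2153]
ee_rot: [[0.316, 0.949, 0.005], [0.949, -0.316, -0.006], [-0.004, 0.007, -1.0]]
ft_force: [0.5, -0.8, 0.3]
gripper_width: 0.0855
t: 10.72
eef_pos: [0.5345, 0.2475, 0.2174]
ee_rot: [[0.317, 0.949, 0.008], [0.949, -0.317, -0.006], [-0.003, 0.009, -1.0]]
ft_force: [1.9, -0.1, 1.0]
gripper_width: 0.0854
```

View pics/a8.png

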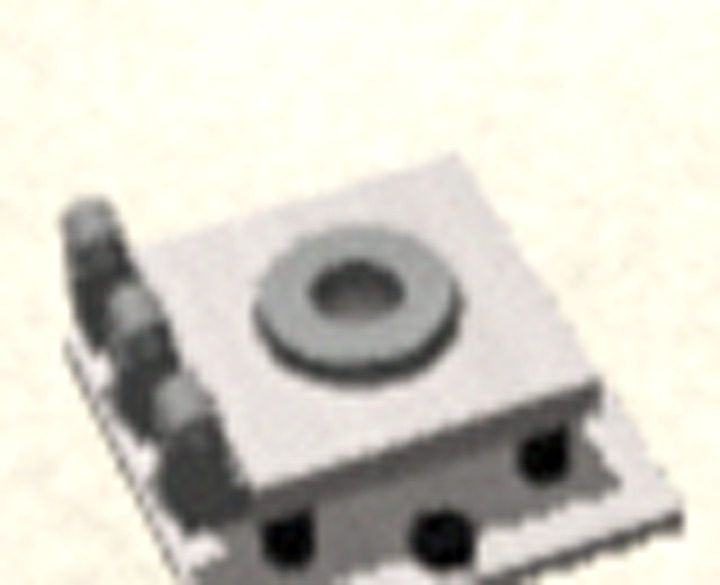

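View pics/top7.png

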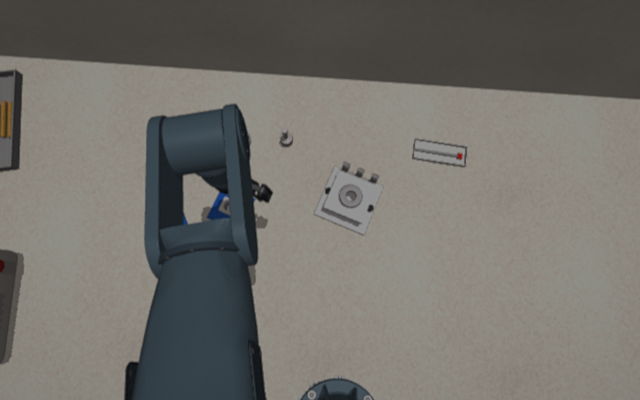

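```bash
python3 - <<'E'
from h import *
b=cv2.imread("pics/scene7.png")[185:212,278:312];a=cv2.imread("pics/top7.png")[182:212,335:367]
f=lambda i,k:cv2.resize(cv2.normalize(cv2.resize(i,None,fx=k,fy=k,interpolation=cv2.INTER_CUBIC),None,0,255,cv2.NORM_MINMAX),(400,400))
cv2.imwrite("pics/a9.png",np.hstack([f(b,12),f(a,12)]))
# predicted
th=np.linspace(0,2*np.pi,73)[:,None]
c=[.5734,.0062]
def circ(n,r_,z,c): return proj(n,np.c_[c[0]+r_*np.cos(th),c[1]+r_*np.sin(th),0*th+z])
for n,c in(("scene",(.5727,.0071)),("top",(.5743,.00525))):
  q=circ(n,.03,.064,c);h=circ(n,.014,.064,c);l=circ(n,.0315,.056,c);print(n,"top face",q.min(0),q.max(0),"bore",h.min(0),h.max(0),"at plate",circ(n,.03,.056,c).max(0))
  q=circ(n,.03,.067,c);print("  if 3mm high",q.min(0),q.max(0))
E
```

```text
scene top face [283.17718522 189.66743145] [305.33866757 205.09140088] bore [289.09367943 193.65964654] [299.43569961 200.85519653] at plate [305.40857381 207.19923257]
  if 3mm high [283.10521804 188.87153813] [305.31225563 204.29489336]
top top face [338.84955664 184.16627899] [361.62499635 206.41644572] bore [344.92212499 190.0474742 ] [355.55066345 200.43059165] at plate [361.30634975 206.97541256]
  if 3mm high [338.90490888 183.89349645] [361.7457467  206.20461343]
```

View pics/a9.png

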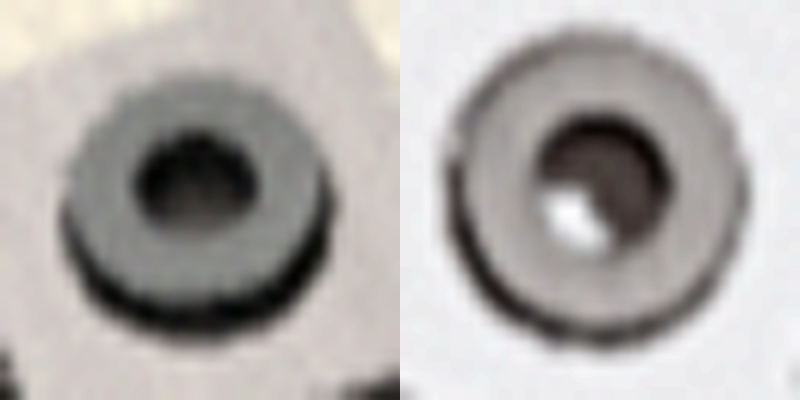

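The ring lies flat and centred in the recess. The contact height was 50.3 mm above the bench-grip height, as expected. On to the cover.

```bash
python3 -m creep '{"grip":[-1,-1,-1,-1,-1],"translation":[[-5,40,0],[-9,80,-40],[-9,82.5,-90],[-9,82.5,-140],[-9,82.5,-145]],"yaw":[-1,-1,-1,-1,-1]}' ;python3 -m creep '{"grip":[-1,-1],"translation":[[0,0,0],[0,0,0]],"yaw":[0,0]}' ; python3 - <<'E'
from h import *
for n in("scene","top"):
    cv2.imwrite(f"pics/{n}8.png",r.capture(n)[:,:,::-1]);s=r.get_state();print(s["eef_pos"]*1e3,s["ee_rot"][:,0])
b=cv2.imread("pics/scene8.png")[225:305,345:445]
cv2.imwrite("pics/a10.png",cv2.resize(np.clip(b*1.3,0,255).astype(np.uint8),None,fx=7,fy=7,interpolation=cv2.INTER_CUBIC))
E
```

```text
t: 11.45
eef_pos: [0.5214, 0.3322, 0.0691]
ee_rot: [[0.327, 0.945, -0.0], [0.945, -0.327, -0.007], [-0.007, 0.002, -1.0]]
ft_force: [-1.2, -0.4, -0.4]
gripper_width: 0.085
t: 11.7
eef_pos: [0.5232, 0.3325, 0.0719]
ee_rot: [[0.327, 0.945, 0.003], [0.945, -0.327, -0.006], [-0.004, 0.005, -1.0]]
ft_force: [-1.0, 0.3, -0.2]
gripper_width: 0.0852
[523.17912188 332.55811645  71.84436804] [ 0.32732822  0.94490252 -0.00393243]
[522.98674385 332.57458655  71.58663095] [ 0.32722156  0.9449386  -0.00413456]
```

View pics/a10.png

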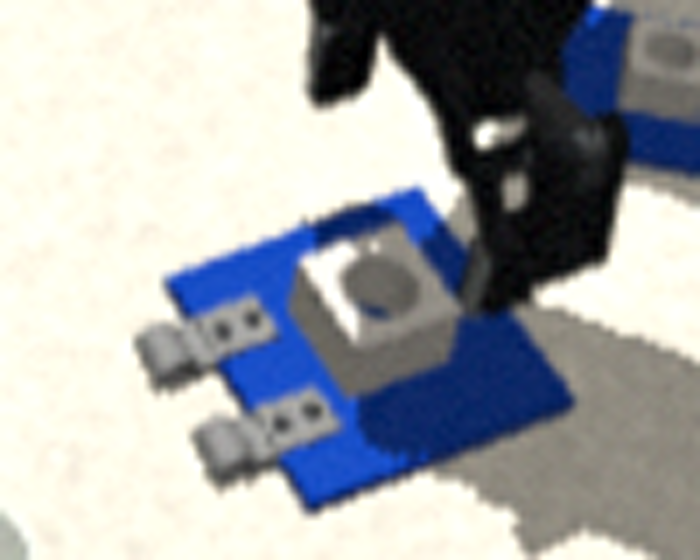

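```bash
python3 -m creep '{"grip":[-1,-1,-1,-1,-1,-1],"translation":[[2.4,-1.9,-15],[2.4,-1.9,-30],[2.4,-1.9,-45],[2.4,-1.9,-56],[2.4,-1.9,-62],[2.4,-1.9,-62]],"yaw":[-0.4,-0.4,-0.4,-0.4,-0.4,-0.4]}' ;python3 - <<'E'
from h import *
for n in("scene","scene"):
    cv2.imwrite(f"pics/{n}9.png",r.capture(n)[:,:,::-1]);s=r.get_state();print(s["eef_pos"]*1e3,s["ee_rot"][:,0],s["ft_force"])
b=cv2.imread("pics/scene9.png")[225:305,345:445]
cv2.imwrite("pics/a11.png",cv2.resize(np.clip(b*1.3,0,255).astype(np.uint8),None,fx=7,fy=7,interpolation=cv2.INTER_CUBIC))
E
```

```text
t: 12.55
eef_pos: [0.525, 0.3306, 0.0089]
ee_rot: [[0.334, 0.943, 0.002], [0.943, -0.334, -0.006], [-0.005, 0.004, -1.0]]
ft_force: [-1.1, -0.1, 0.6]
gripper_width: 0.0852
[525.44940948 330.76959734   9.53037363] [ 0.33372164  0.94266275 -0.00410041] [-0.51915334  0.13499681 -0.17001342]
[525.68376202 330.84772598   9.906932  ] [ 0.33374867  0.94265476 -0.0037179 ] [0.43428441 0.37641822 0.33982995]
```

View pics/a11.png

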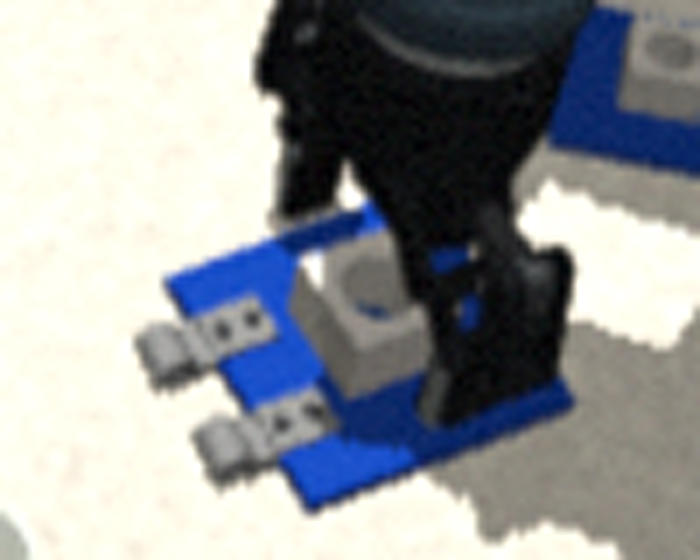

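```bash
python3 -m creep '{"grip":[0,0.4,0.8,0.8,0.8,0.8,0.8,0.8],"translation":[[0,0,0],[0,0,0],[0,0,0],[0,0,0],[0,0,0],[0,0,0],[0,0,0],[0,0,0]],"yaw":[0,0,0,0,0,0,0,0]}' 60; python3 -m creep '{"grip":[0.8,0.8,0.8,0.8,0.8],"translation":[[0,0,5],[0,0,20],[0,0,50],[0,0,90],[0,0,120]],"yaw":[0,0,0,0,0]}'
```

```text
t: 13.65
eef_pos: [0.5263, 0.3311, 0.0106]
ee_rot: [[0.334, 0.943, 0.005], [0.943, -0.334, -0.005], [-0.003, 0.006, -1.0]]
ft_force: [-1.4, -0.3, 5.5]
gripper_width: 0.039
t: 14.28
eef_pos: [0.5264, 0.3312, 0.1328]
ee_rot: [[0.334, 0.943, 0.006], [0.943, -0.334, -0.004], [-0.002, 0.007, -1.0]]
ft_force: [-1.0, -0.6, -4.0]
gripper_width: 0.0389
```

```bash
python3 -m creep '{"grip":[0.8,0.8,0.8,0.8,0.8,0.8,0.8,0.8],"translation":[[7,-50,0],[14,-100,0],[22,-150,0],[29,-200,0],[37,-250,0],[44,-295,-5],[48.4,-325.8,-10],[48.4,-325.8,-10]],"yaw":[0.2,0.5,1,1,1,1,1,1]}';python3 -m creep '{"grip":[0.8,0.8],"translation":[[0,0,0],[0,0,0]],"yaw":[0,0]}';python3 - <<'E'
from h import *
for n in("top","scene"):
    cv2.imwrite(f"pics/{n}10.png",r.capture(n)[:,:,::-1]);s=r.get_state();print(s["eef_pos"]*1e3,s["ee_rot"].round(4).tolist(),s["gripper_width"])
b=cv2.imread("pics/scene10.png")[140:240,245:345];a=cv2.imread("pics/top10.png")[130:240,290:400]
cv2.imwrite("pics/a12.png",cv2.resize(np.clip(b*1.3,0,255).astype(np.uint8),None,fx=6,fy=6,interpolation=cv2.INTER_CUBIC))
cv2.imwrite("pics/a13.png",cv2.resize(np.clip(a*1.3,0,255).astype(np.uint8),None,fx=5,fy=5,interpolation=cv2.INTER_CUBIC))
E
```

```text
t: 15.28
eef_pos: [0.5746, 0.003, 0.1228]
ee_rot: [[0.321, 0.947, 0.005], [0.947, -0.321, -0.005], [-0.003, 0.006, -1.0]]
ft_force: [-0.7, 1.0, -3.8]
gripper_width: 0.0389
t: 15.52
eef_pos: [0.5744, 0.0039, 0.123]
ee_rot: [[0.32, 0.948, 0.005], [0.948, -0.32, -0.005], [-0.003, 0.006, -1.0]]
ft_force: [0.2, -0.4, -4.8]
gripper_width: 0.0392
[574.40297704   3.94214032 122.98146982] [[0.3194, 0.9476, 0.0053], [0.9476, -0.3194, -0.0045], [-0.0026, 0.0064, -1.0]] 0.039203994189263965
[574.44533922   3.93777814 122.92624636] [[0.3193, 0.9476, 0.0053], [0.9476, -0.3193, -0.0045], [-0.0026, 0.0065, -1.0]] 0.03932956847683335
```

View pics/a12.png

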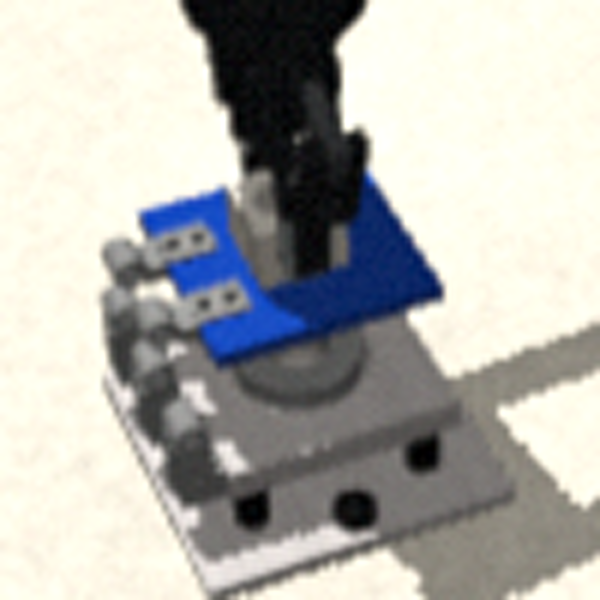

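View pics/a13.png

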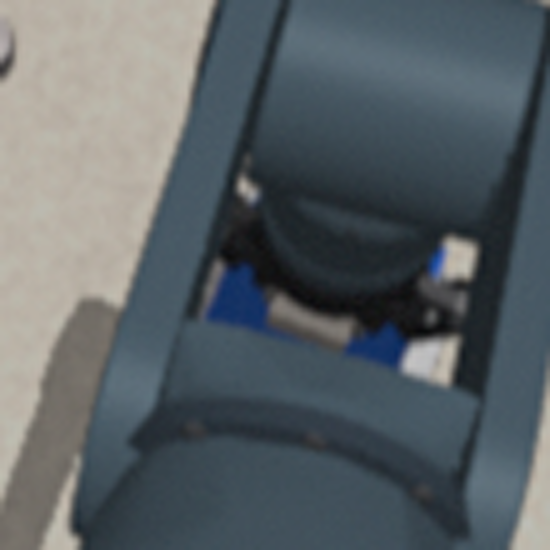

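```bash
cat > cov.py <<'E'
from h import *
import sys
np.set_printoptions(precision=2,suppress=True)
def cover(fn,box,ztop,approx):
    im=cv2.imread(fn);f=im[:,:,0].astype(np.float32)-im[:,:,2];f/= (im.max(2)+20.)
    f=cv2.resize(cv2.GaussianBlur(f,(0,0),.6),None,fx=6,fy=6,interpolation=cv2.INTER_CUBIC)
    m=(f>.28).astype(np.uint8);x,y,w,h=box;mm=np.zeros_like(m);mm[y*6:(y+h)*6,x*6:(x+w)*6]=m[y*6:(y+h)*6,x*6:(x+w)*6]
    c=np.vstack([q for q in cv2.findContours(mm,cv2.RETR_EXTERNAL,cv2.CHAIN_APPROX_NONE)[0] if cv2.contourArea(q)>300]);c=px(c)
    A=np.array(approx,float);out=[]
    for i,lim in ((0,(.05,.95)),(1,(.05,.95)),(2,(.05,.5)),(3,(.05,.5))):
        a,b=A[i],A[(i+1)%4];d=b-a;L=np.hypot(*d);d=d/L;s=(c-a)@d;o=np.abs((c-a)@np.array([-d[1],d[0]]))
        p=c[(s>lim[0]*L)&(s<lim[1]*L)&(o<1.3)]
        P=ray("scene",p,ztop)[:,:2].astype(np.float32)*1e3
        vx,vy,x0,y0=cv2.fitLine(P,cv2.DIST_HUBER,0,.01,.01).ravel();out.append((np.degrees(np.arctan2(vy,vx))%180,np.array([x0,y0]),np.array([vx,vy]),len(P)));print(i,out[-1])
    return out
E
python3 - <<'E'
from cov import *
k=lambda p:((p[0]+.5)/6-.5+245,(p[1]+.5)/6-.5+140)
# hinge edge: A(-y corner)->B(+y corner); B->C near +y edge; C->D ; D->A
cover("pics/scene10.png",(262,165,62,40),.1204,[k((140,213)),k((218,358)),k((440,293)),k((368,175))])
E
```

```text
0 (np.float32(69.97622), array([623.21,  -9.66], dtype=float32), array([0.34, 0.94], dtype=float32), 105)
1 (np.float32(165.40408), array([572.9 ,  62.77], dtype=float32), array([ 0.97, -0.25], dtype=float32), 83)
2 (np.float32(71.51015), array([535.62,  53.49], dtype=float32), array([0.32, 0.95], dtype=float32), 52)Traceback (most recent call last):
  File "<stdin>", line 4, in <module>
  File "cov.py", line 14, in cover
    vx,vy,x0,y0=cv2.fitLine(P,cv2.DIST_HUBER,0,.01,.01).ravel();out.append((np.degrees(np.arctan2(vy,vx))%180,np.array([x0,y0]),np.array([vx,vy]),len(P)));print(i,out[-1])
                ~~~~~~~~~~~^^^^^^^^^^^^^^^^^^^^^^^^^^^^
cv2.error: OpenCV(4.12.0) /io/opencv/modules/imgproc/src/linefit.cpp:50: error: (-215:Assertion failed) count > 0 in function 'fitLine2D_wods'
```

```bash
python3 - <<'E'
from cov import *
k=lambda p:((p[0]+.5)/6-.5+245,(p[1]+.5)/6-.5+140)
xa=np.array([.948,-.318]);ya=np.array([.318,.948]);tcp=np.array([574.43,3.94])+[-1.9,1.4]
for z in(.1124,.1204):
    try: cover("pics/scene10.png",(262,165,62,40),z,[k((140,213)),k((218,358)),k((440,297)),k((368,175))])
    except Exception: pass
def q(z,P,a):print(z)
print("TCP scene-frame",tcp@xa,tcp@ya)
im=cv2.imread("pics/scene10.png")[165:205,262:324]
cv2.imwrite("pics/a14.png",cv2.resize(np.clip(im*1.5,0,255).astype(np.uint8),None,fx=12,fy=12,interpolation=cv2.INTER_CUBIC))
E
```

```text
0 (np.float32(69.97691), array([618.32, -16.95], dtype=float32), array([0.34, 0.94], dtype=float32), 105)
1 (np.float32(163.51611), array([577.55,  53.38], dtype=float32), array([ 0.96, -0.28], dtype=float32), 141)
2 (np.float32(71.13582), array([529.02,  44.82], dtype=float32), array([0.32, 0.95], dtype=float32), 54)
0 (np.float32(69.97622), array([623.21,  -9.66], dtype=float32), array([0.34, 0.94], dtype=float32), 105)
1 (np.float32(163.51625), array([582.93,  59.84], dtype=float32), array([ 0.96, -0.28], dtype=float32), 141)
2 (np.float32(71.1357), array([534.97,  51.38], dtype=float32), array([0.32, 0.95], dtype=float32), 54)
TCP scene-frame 541.0603199999999 187.12686
```

View pics/a14.png

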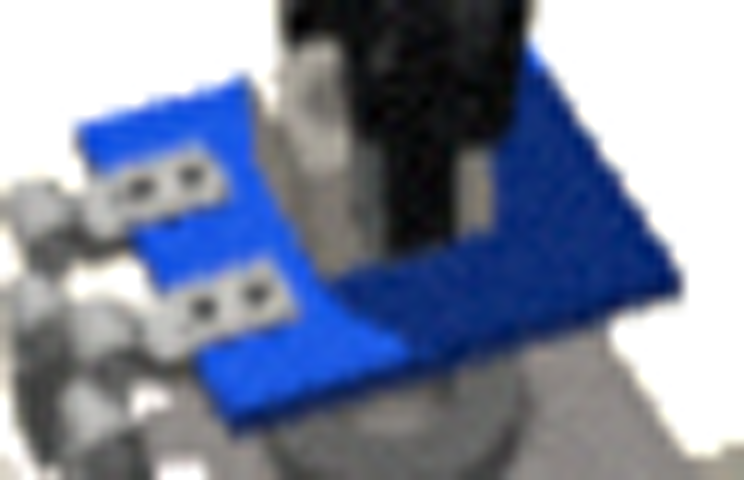

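```bash
python3 -m creep '{"grip":[0.8,0.8,0.8,0.8],"translation":[[-0.1,1.6,-12],[-0.1,1.6,-23],[-0.1,1.6,-23],[-0.1,1.6,-23]],"yaw":[0,0,0,0]}';python3 - <<'E'
from h import *
P=[]
for n in("top","scene"):
    cv2.imwrite(f"pics/{n}11.png",r.capture(n)[:,:,::-1]);s=r.get_state();print(s["eef_pos"]*1e3,s["ee_rot"].round(4).tolist(),s["ft_force"])
b=cv2.imread("pics/scene11.png")[170:235,250:325]
cv2.imwrite("pics/a15.png",cv2.resize(np.clip(b*1.4,0,255).astype(np.uint8),None,fx=10,fy=9,interpolation=cv2.INTER_CUBIC))
E
```

```text
t: 16.12
eef_pos: [0.5743, 0.0055, 0.0997]
ee_rot: [[0.319, 0.948, 0.005], [0.948, -0.319, -0.004], [-0.003, 0.006, -1.0]]
ft_force: [0.0, 0.9, -3.6]
gripper_width: 0.0392
[574.5889581    5.46505459 100.07955559] [[0.3193, 0.9476, 0.0057], [0.9476, -0.3193, -0.0046], [-0.0025, 0.0068, -1.0]] [-0.05784005 -0.22805936 -4.34193465]
[574.69001875   5.43490335 100.24846801] [[0.3194, 0.9476, 0.006], [0.9476, -0.3194, -0.0047], [-0.0025, 0.0071, -1.0]] [ 0.37298219 -0.56024434 -3.91187455]
```

View pics/a15.png

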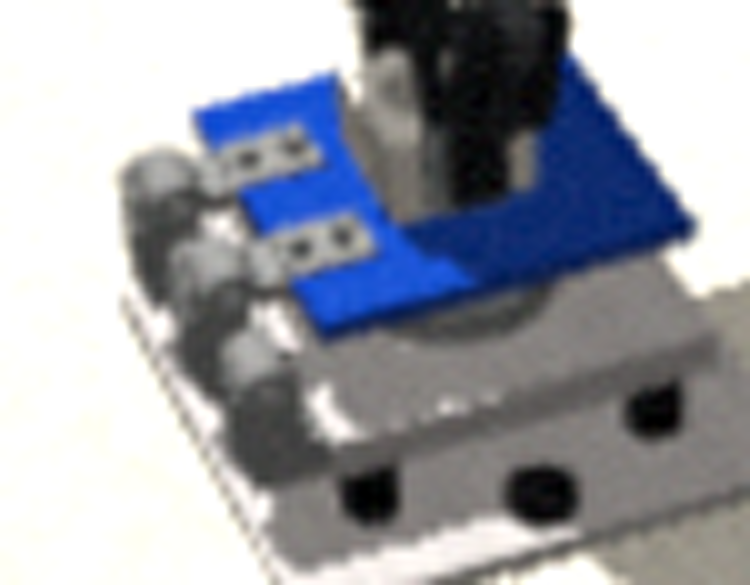

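```bash
python3 -m creep '{"grip":[0.8,0.8,0.8,0.8],"translation":[[-0.2,0,-4],[-0.2,0,-7],[-0.2,0,-10],[-0.2,0,-10]],"yaw":[0,0,0,0]}';python3 - <<'E'
from h import *
P=[]
for n in("scene",):
    cv2.imwrite(f"pics/{n}12.png",r.capture(n)[:,:,::-1]);s=r.get_state();print(s["eef_pos"]*1e3,s["ee_rot"].round(4).tolist(),s["ft_force"])
b=cv2.imread("pics/scene12.png")[170:235,250:325]
cv2.imwrite("pics/a16.png",cv2.resize(np.clip(b*1.4,0,255).astype(np.uint8),None,fx=10,fy=9,interpolation=cv2.INTER_CUBIC))
E
```

```text
t: 16.73
eef_pos: [0.5742, 0.0055, 0.0898]
ee_rot: [[0.319, 0.948, 0.005], [0.948, -0.319, -0.005], [-0.003, 0.006, -1.0]]
ft_force: [0.8, 0.4, -4.5]
gripper_width: 0.039
[574.38569767   5.43660572  90.07815618] [[0.3194, 0.9476, 0.0056], [0.9476, -0.3194, -0.0046], [-0.0026, 0.0068, -1.0]] [-0.40687048 -0.46519607 -3.34650703]
```

View pics/a16.png

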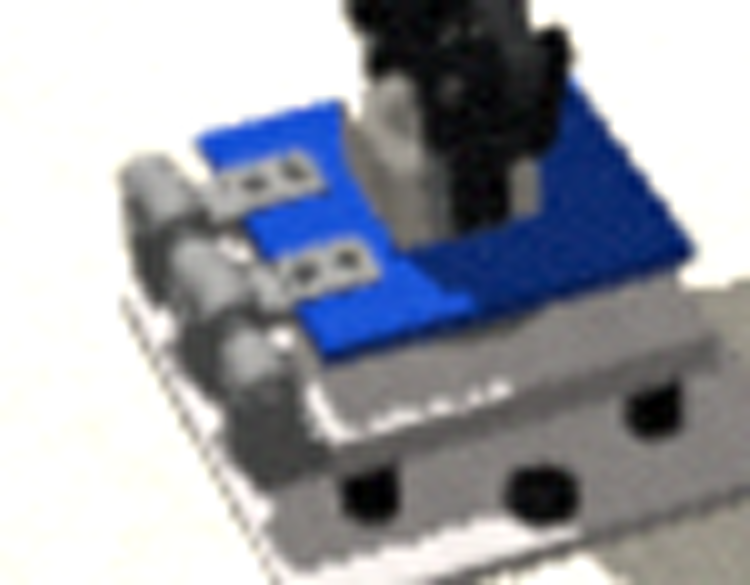

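```bash
python3 -m creep '{"grip":[0.8,0.8,0.8,0.8,0.8,0.8],"translation":[[0,0,-3],[0,0,-6],[0,0,-8],[0,0,-8.4],[0,0,-8.4],[0,0,-8.4]],"yaw":[0,0,0,0,0,0]}';python3 - <<'E'
from h import *
P=[]
for n in("top","scene"):
    cv2.imwrite(f"pics/{n}13.png",r.capture(n)[:,:,::-1]);s=r.get_state();print(s["eef_pos"]*1e3,s["ee_rot"].round(4).tolist(),s["ft_force"],s["wrist_torque"])
b=cv2.imread("pics/scene13.png")[180:225,255:300]
cv2.imwrite("pics/a17.png",cv2.resize(np.clip(b*1.4,0,255).astype(np.uint8),None,fx=13,fy=13,interpolation=cv2.INTER_CUBIC))
E
```

```text
t: 17.52
eef_pos: [0.5745, 0.0054, 0.0818]
ee_rot: [[0.319, 0.948, 0.006], [0.948, -0.319, -0.005], [-0.003, 0.007, -1.0]]
ft_force: [-0.4, -0.2, -4.4]
gripper_width: 0.0391
[574.44487878   5.41725066  81.77093578] [[0.3194, 0.9476, 0.0058], [0.9476, -0.3194, -0.0046], [-0.0025, 0.0069, -1.0]] [ 0.18908071  0.14356159 -4.99480527] [0.01571045 0.05427174 0.00799927]
[574.42057046   5.44242991  81.76123477] [[0.3194, 0.9476, 0.0058], [0.9476, -0.3193, -0.0046], [-0.0026, 0.0069, -1.0]] [ 0.19875801  0.50293883 -4.19295138] [ 0.02554239 -0.00271673  0.01782134]
```

View pics/a17.png

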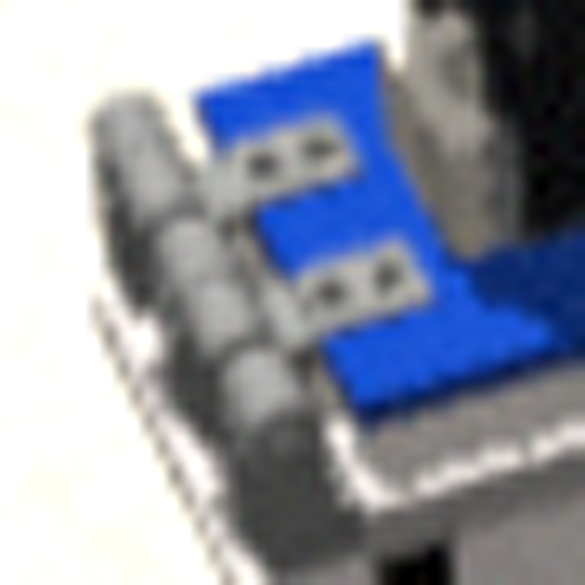

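```bash
cat > prof.py <<'E'
from h import *
import sys
def prof(fn,base=(572.7,7.1),yaw=-18.5):
    a=np.radians(yaw);xa=np.array([np.cos(a),np.sin(a),0]);ya=np.array([-np.sin(a),np.cos(a),0]);o=np.array([*base,0])/1e3
    g=cv2.cvtColor(cv2.imread(fn),cv2.COLOR_BGR2GRAY).astype(np.float32)
    res=[]
    xs=np.arange(-.016,.0161,.0005)
    for y in(-.041,-.0205,0,.0205,.041):
        acc=0
        for dy in np.arange(-.006,.0061,.001):
            # direction in image = projection of x' at axis
            P=o+.068*xa+(y+dy)*ya+[0,0,.079+.005]+xs[:,None]*xa
            p=proj("scene",P).astype(np.float32)
            acc=acc+cv2.remap(g,p[:,0].reshape(1,-1),p[:,1].reshape(1,-1),cv2.INTER_CUBIC).ravel()
        res.append(acc/13)
    return xs*1e3,np.array(res)
if __name__=="__main__":
    xs,R=prof(sys.argv[1]);print("x",xs[::4]);
    for y,q in zip((-41,-20,0,20,41),R): print(y,q[::4].round().astype(int))
E
python3 prof.py pics/scene13.png
```

```text
x [-1.60000000e+01 -1.40000000e+01 -1.20000000e+01 -1.00000000e+01
 -8.00000000e+00 -6.00000000e+00 -4.00000000e+00 -2.00000000e+00
  1.38777878e-14  2.00000000e+00  4.00000000e+00  6.00000000e+00
  8.00000000e+00  1.00000000e+01  1.20000000e+01  1.40000000e+01
  1.60000000e+01]
-41 [ 76 112 173 194 160 120 108 118 123 120 113 102 115 155 194 200 195]
-20 [121 121 126 133 124 102  99 109 116 119 113 100  78  61  75 117 171]
0 [ 53  45  60  85  84  89 110 121 124 123 117 100  76  59  48  46  71]
20 [108 104 121 128 113  91  96 112 117 116 114 103  80  61  65  95 142]
41 [ 54  48  64  72  66  83 109 120 123 122 115 101  78  59  49  46  59]
```

The knuckles look collinear, with the cover's about 0.3 mm towards the hinge. I'll make a last small trim, let it settle and check.

```bash
python3 -m creep '{"grip":[0.8,0.8,0.8,0.8],"translation":[[-0.4,0.1,-0.1],[-0.4,0.1,-0.1],[-0.4,0.1,-0.1],[-0.4,0.1,-0.1]],"yaw":[0,0,0,0]}';python3 - <<'E'
from h import *
for n in("top","scene"):
    cv2.imwrite(f"pics/{n}14.png",r.capture(n)[:,:,::-1]);s=r.get_state();print(s["t"],s["eef_pos"]*1e3,s["ee_rot"][:,2].round(4),s["ft_force"],np.abs(s["joint_velocities"]).max(),s["gripper_width"])
b=cv2.imread("pics/scene14.png")[165:240,245:335]
cv2.imwrite("pics/a18.png",cv2.resize(np.clip(b*1.4,0,255).astype(np.uint8),None,fx=8,fy=8,interpolation=cv2.INTER_CUBIC))
E
python3 prof.py pics/scene14.png
```

```text
t: 18.12
eef_pos: [0.574, 0.0055, 0.0817]
ee_rot: [[0.319, 0.948, 0.006], [0.948, -0.319, -0.005], [-0.003, 0.007, -1.0]]
ft_force: [-0.3, 0.2, -4.4]
gripper_width: 0.0389
18.175 [574.04226875   5.55087307  81.66732706] [ 0.0058 -0.0046 -1.    ] [-0.13867968  0.00907987 -3.93808593] 0.12098616631770716 0.03882143646380606
18.225 [574.05727206   5.51944653  81.65848784] [ 0.0058 -0.0046 -1.    ] [-0.36654602 -0.30935127 -4.01829437] 0.10009934695256692 0.038883735735781466
x [-1.60000000e+01 -1.40000000e+01 -1.20000000e+01 -1.00000000e+01
 -8.00000000e+00 -6.00000000e+00 -4.00000000e+00 -2.00000000e+00
  1.38777878e-14  2.00000000e+00  4.00000000e+00  6.00000000e+00
  8.00000000e+00  1.00000000e+01  1.20000000e+01  1.40000000e+01
  1.60000000e+01]
-41 [ 76 120 181 195 160 121 110 119 122 118 111 101 116 157 195 200 195]
-20 [113 120 127 132 113  91  98 111 117 119 114  97  74  59  75 119 171]
0 [ 51  50  64  78  76  87 109 122 124 123 116  99  74  59  50  46  71]
20 [121 117 125 128 114  91  98 112 115 116 112  99  76  58  65  97 142]
41 [ 52  47  62  73  67  83 108 118 123 123 116 100  78  59  47  46  61]
```

View pics/a18.png

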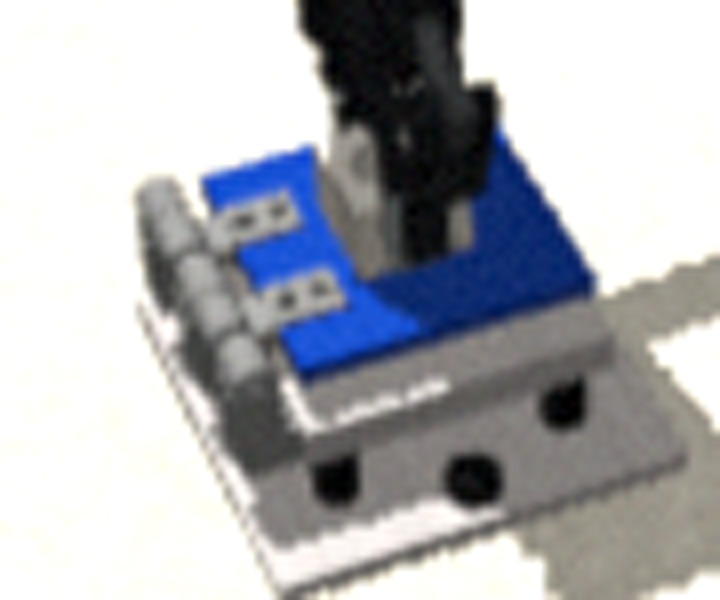

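```bash
python3 - <<'E'
from cell import r
r.sign_off()
s=r.get_state();print(s["t"],s["eef_pos"],s["gripper_width"])
E
```

```text
the job is handed in; nothing more can be done
the job is handed in; nothing more can be done
```

I set the steel insert in the recess and let go. I then picked up the large blue plate (104 x 100 mm; the other two measured about 72 mm) by its guide. The gripper now holds it with its knuckles between the rig's three, and I handed the job in at about 18.2 s of the 51 s allowed.

**Insert:** It made contact about 50.3 mm above the height where I gripped it on the bench; the recess floor should be at 50 mm. It looked flat and centred in both views, within about 1 mm. The scene image alone could not rule out its standing about 1.5 mm high. I did not press it down to test this.

**Plate:**
- **Knuckles, side to side:** After a 0.4 mm trim, the plate's knuckle edges match the rig's to about 0.2 mm in the scene view.
- **Height:** The plate's underside works out at 71.1 mm against the 71 mm wanted. This comes from arm readings only, good to roughly 0.5 mm, because the arm hid the plate from the top camera.
- **Level and turn:** The tool tilt is the same as at pick-up, so the plate should be level. Its turn agrees with the rig to about 0.1°, by the arm's reading and my image measurement of the rig.
- **Hold:** The wrist showed only the plate's weight (about 4 N), with no sign of touching the rig, and the arm was still.

**Measurement disagreement:** The two cameras differed by a steady 2 mm or so. I corrected for that using the insert grasp.

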